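Re-tension the cam clamp on a plaster press mould

ROBOT

A 7-joint arm with a two-finger parallel gripper is mounted at the origin on the work surface. World frame = base frame: x ahead of the robot, y to its left, z up, the work surface at z = 0. Lengths are in m, angles in rad, forces in N, time in s.
With the tool pointing down it reaches from about 0.425 to 0.925 m from the base axis. Payload 6.8 kg.
Tool frame: the origin (TCP) lies between the finger pads; the fingertips stand 17 mm ahead of it and the grasp point (between the pads) lies 2 mm behind it; z points along the fingers, y is the direction in which the jaws open and shut (so a half turn about z gives the same grasp; the last joint's range is limited). The gripper opens to 85 mm and grips with 20 to 120 N. Pads are 22 mm wide; open, the fingers measure 114 mm over their backs; the gripper's body (76 mm by 85 mm) begins 54 mm behind the grasp point. The pads swing forward as they close: fully open they stand 13 mm farther back than shut.
Start: joints at [-0.108, 0.477, 0.022, 1.555, -0.011, 1.109, -0.083], TCP at [0.675, 0, 0.248] pointing down, gripper open.
Joint ranges: [-2.96, 2.96], [-0.34, 2.1], [-1.41, 1.46], [0.24, 2.44], [-1.37, 4.51], [0.17, 1.92], [-2.96, 2.96]. Speed limits (rad/s): [2.39, 2.39, 3.14, 3.14, 3.14, 3.14, 3.14].

INTERFACE

Orientations are given as a unit quaternion [w, x, y, z].
In Python, from station import bot gives the robot as it stands. The module is installed in compiled form; this text tells all that it offers.
- The arm moves only by the tool carry_out, never from a script. Its argument "moves" is a list of rows, each a list of 3 entries, a list of its own where there are three numbers: the turn, a rotation vector about the tool's x, y, z in degrees, then the shift along the tool's x, y, z in cm, then the finger opening in cm, from 0 to 8.54. A call has 1 to 5 rows; each row is the pose to reach, as a shift and turn from the pose commanded when the call began, along the tool's axes at that moment; what a row does not reach only later rows make up. A row lasts 1/8 s, in which the tool goes at most 62.5 mm and 10.7 degrees, less where a joint would pass 70% of its speed; a pose out of reach is approached as far as the arm can. A call with a gripper value outside its range is refused whole. The fingers move at their own pace and stop on an object; "newtons" is the grip in N (left out, the last holds). Time passes only in rows, so rows that repeat a pose let the fingers close. It gives the time, the measured TCP pose, the force and the opening at its end, in the units of the state.
- bot.get_obs(): the state, without advancing time (a new reading comes with each control period).
- bot.read_camera(name): name is "scene" or "side" or "wrist"; returns the picture (384x512x3 uint8, red, green, blue); there is no depth.
- bot.camera_info(name): a dict with "vertical_fov" (degrees; the focal length in pixels is half the picture's height over the tangent of half this angle, whatever the lens; pixels are square), "cx", "cy" (the principal point, pixels), "position" and "attitude" of the camera in the world. Camera axes: x right, y up, looking along -z (the intrinsics and any distortion apply to the point x, -y, -z); pixel columns grow to the right and rows downward; lengths in m; the calibration is good to about 2 mm. A picture is of the moment at which its call begins: read the wrist's pose just before it. camera_info takes no time and is no camera call; for the wrist camera it gives the pose at the moment of the call.
- bot.hand_in(): hands the job in, once; it reports no verdict.
Trained networks look in the newest picture that a camera, given by its name, has taken for a name from the list of things; names that differ only in an ending like _2 or _b are one class to them, and where a whole thing is asked for, a point or a joint stands for the part that bears it (a point fixed in the world has none). Each returns a list of dicts, best first, with "score" (0 to 1); they miss things now and then, are a little off and sometimes report something else, mostly with a low value. They report only what shows in the picture. A call takes as long as a camera call.
- bot.silhouettes(label, camera): "region" (384x512 bool, what is visible of it) and "location" ([column, row] in pixels, amid what is visible of it).
The state is a dict: "t": time; "q": joint angles; "joint_vel": joint speeds; "joint_torque": joint torques, N m; "eef_pos": TCP position; "tool_rot": TCP orientation; "contact_force": force on the tool from outside, world axes, zero at the start; "torque": the same for the moment, N m; "gripper_width": opening from 0.0 (shut) to 1.0 (fully open).
Only numpy, scipy, OpenCV 4.12 (cv2) and the standard library are available. Lean on these libraries where they do the work, as an engineer would, in place of code of your own. Each camera call takes 0.05 s, during which the arm holds its last target. There are 200 camera calls.

TASK

The clamp on the sloping mould holder is slack. Flip its cam lever up and back, past upright, so that it is fully open; turn the wing nut clockwise until its wings lie in line with the clamp bar, then flip the lever fully down again so that the pad grips the plaster mould. Do not shift the mould or knock over the jar and cup standing either side of the holder.

Things in the scene. Friction and masses are not known exactly. Their poses are not given: they have to be found in the camera images.
- bed: Sloping plywood face of the fixed holder, 190 mm up the slope x 330 mm sideways. Origin: centre of the face. x: up the slope, away from the robot; y: sideways, left; z: square out of the face, leaning 30 deg from vertical toward the robot. The clamp stands on it above the line x = 30 mm: wing nut at y = -125, lever pivot at y = 0, pad at y = 75 mm.
- bar_top (a point): Top of the aluminium clamp bar, beside the lever pivot. The bar runs along bed y from -150 to 95 mm, 34 mm wide, 10 mm thick, parallel to the face; its top is 48 mm off the face when clamped, up to 57 mm when slack and open. Axes as the bed's.
- cam_lever (a joint): Steel cam lever, rad. 0 = closed: parallel to the face, pointing down the slope toward the robot (bed -x). Grows as its end swings up; 1.57 = square out of the face; fully open at about 2.3, leaning back over the holder; stops at 0 and 2.4. Starts nearly closed. Stiff pivot (0.2 N m, about 2 N at the end): stays where it is left. Opening it lifts the bar about 4 mm.
- lever_pivot (a point): Centre of the lever's pivot, at x = 30, y = 0 of the bed and 80 mm off the face (up to 85 when slack: it rides down as the nut is turned). The pivot axis is bed y. Axes as the bed's. A steel fork of 32 mm total width holds it.
- lever_end (a point): Centre of the lever's round end, 105 mm from its pivot: a cylinder 22 mm in diameter, 20 mm wide along bed y (pinch its two flat sides). The arm behind it is 14 mm wide, 10 mm thick. Closed, it is 80 to 85 mm off the face with free space beneath. Axes turn with the lever.
- wing_nut (a joint): Black plastic wing nut, rad, growing clockwise as seen looking down onto the face. 0 = wings in line with the clamp bar. Starts at -1.3 to -0.8; stops at -1.45 and 0.5. Friction 0.09 N m; stays where it is left. It does not move along its axis; each rad clockwise lowers bar, lever pivot and pad 4 mm.
- nut_wings (a point): Centre of the nut's wings, on its axis, 90 mm off the face. The wings are one flat upright bar: 70 mm long (point y), 12 mm thick (point x), 32 mm high (point z, the nut's axis, square out of the face), from 74 to 106 mm off the face. A steel hub of 26 mm diameter below reaches 70 mm.
- pad: Rubber clamp pad, 34 mm diameter, under the left end of the bar; origin: centre of its lower face. Sprung (5 N/mm) along bed z. It hangs just clear of the mould when slack; with the wings in line and the lever closed it presses on it with about 13 N.
- mould: White plaster press mould, 130 mm up the slope x 100 mm sideways x 30 mm thick, 0.35 to 0.7 kg, lying loose on the left part of the face against a ledge at its lower edge. Origin: centre of its underside. Its body axes are level (z vertical); the block leans with the face.
- paint_jar: Lidded glass paint jar, 55 mm in diameter, 69 mm tall, standing to the right of the holder; origin: centre of its base, z up.
- water_cup: White cup 76 mm across, 75 mm tall, standing to the left of the holder; origin: centre of its base, z up.

How it is judged:
By the outcome, as a careful person would: the job done as asked, in the order asked, and still so for the second after the job is handed in, with the robot touching nothing.
It also fails if it takes over 64 s, if anything falls off the work surface, if the arm or the gripper's body presses on something with over 40 N, if the wrist force passes 120 N, or if a joint passes its speed limit or range.

## Working session

There is one attempt and no reset: what is moved stays moved. The work goes in short steps, Python scripts to look and compute and a tool call to move; the robot and the scene stay as the last step left them, time stands still between calls to the robot, and variables do not carry over. Pictures are saved under pics/ and viewed, about 8 in all and at most 12, crops included, and the job is handed in when it is done.

Besides the shell and the picture viewer there is one more tool, called after "Call:" in YAML: its name, and indented under it one key for each argument. carry_out: Moves the arm, as the interface text tells. Its arguments: {"type":"object","properties":{"moves":{"type":"array"},"newtons":{"type":"number"}},"required":["moves"]}

```bash
mkdir -p pics; python3 - <<'E'
from station import bot
import cv2,numpy as np
o=bot.get_obs(); print({k:np.round(v,3).tolist() for k,v in o.items()})
ims=[]
for c in ("scene","side","wrist"):
    im=bot.read_camera(c); i=bot.camera_info(c); print(c,i)
    cv2.imwrite(f"pics/{c}0.png",im[:,:,::-1]); ims.append(im)
    for l in ("wing_nut","cam_lever","lever_end","bed","mould","paint_jar","water_cup","pad","nut_wings"):
        r=bot.silhouettes(l,c)
        print(c,l,[(round(float(x["score"]),2),np.round(x["location"]).tolist(),int(x["region"].sum())) for x in r[:2]])
a=np.vstack([ims[0],ims[1]]);
cv2.imwrite("pics/a.png",cv2.resize(np.hstack([ims[0],ims[1]]),(800,300))[:,:,::-1])
E
```

```text
{'t': 0.0, 'q': [-0.108, 0.478, 0.022, 1.556, -0.011, 1.109, -0.083], 'joint_vel': [-0.001, 0.001, 0.002, 0.0, 0.002, 0.002, -0.001], 'joint_torque': [-0.001, -59.644, 1.608, -28.119, 0.012, 0.009, 0.0], 'eef_pos': [0.674, 0.0, 0.247], 'tool_rot': [-0.001, 0.707, 0.707, -0.001], 'contact_force': [-0.446, 0.171, 0.074], 'torque': [-0.002, -0.028, 0.006], 'gripper_width': 0.997}
scene {'vertical_fov': 43.66390372316582, 'cx': 251.29025984254864, 'cy': 191.38983155159434, 'position': array([ 1.21873463, -0.38723716,  1.0804163 ]), 'attitude': array([0.85379205, 0.28374129, 0.14318826, 0.41234348])}
scene wing_nut [(0.85, [175.0, 192.0], 321)]
scene cam_lever [(0.75, [218.0, 166.0], 179)]
scene lever_end [(0.66, [219.0, 169.0], 203)]
scene bed [(0.55, [207.0, 193.0], 1610)]
scene mould [(0.97, [264.0, 186.0], 621)]
scene paint_jar [(0.62, [134.0, 228.0], 622)]
scene water_cup [(0.86, [304.0, 178.0], 811)]
scene pad [(0.26, [174.0, 191.0], 299)]
scene nut_wings [(0.89, [175.0, 189.0], 329)]
side {'vertical_fov': 50.329982342975555, 'cx': 253.48280038807107, 'cy': 196.66399740506134, 'posi
[... 492 characters left out ...]

side pad []
side nut_wings [(0.97, [312.0, 253.0], 833)]
wrist {'vertical_fov': 65.12035756755009, 'cx': 249.14232842441064, 'cy': 189.84031146023705, 'position': array([0.67499051, 0.07071789, 0.37340264]), 'attitude': array([ 9.90036613e-01, -1.40809968e-01, -1.37198776e-04,  1.94948043e-04])}
wrist wing_nut []
wrist cam_lever [(0.92, [91.0, 179.0], 3306), (0.72, [173.0, 149.0], 7327)]
wrist lever_end [(0.67, [89.0, 179.0], 3249)]
wrist bed [(0.97, [166.0, 180.0], 14473)]
wrist mould [(0.85, [193.0, 56.0], 14126)]
wrist paint_jar []
wrist water_cup [(0.41, [196.0, 54.0], 14084)]
wrist pad [(0.55, [178.0, 150.0], 7524), (0.39, [84.0, 360.0], 44)]
wrist nut_wings [(0.48, [85.0, 364.0], 61)]
```

```bash
python3 - <<'E'
import cv2,numpy as np
a=cv2.imread("pics/scene0.png")[130:270,90:350];b=cv2.imread("pics/side0.png")[140:384,140:400]
w=cv2.imread("pics/wrist0.png")
L=np.zeros((600,800,3),np.uint8)
L[:215,:400]=cv2.resize(a,(400,215)); L[215:590,:400]=cv2.resize(b,(400,375)); L[:300,400:]=cv2.resize(w,(400,300))
cv2.imwrite("pics/b.png",L)
E
```

```text
(no output)
```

View pics/b.png

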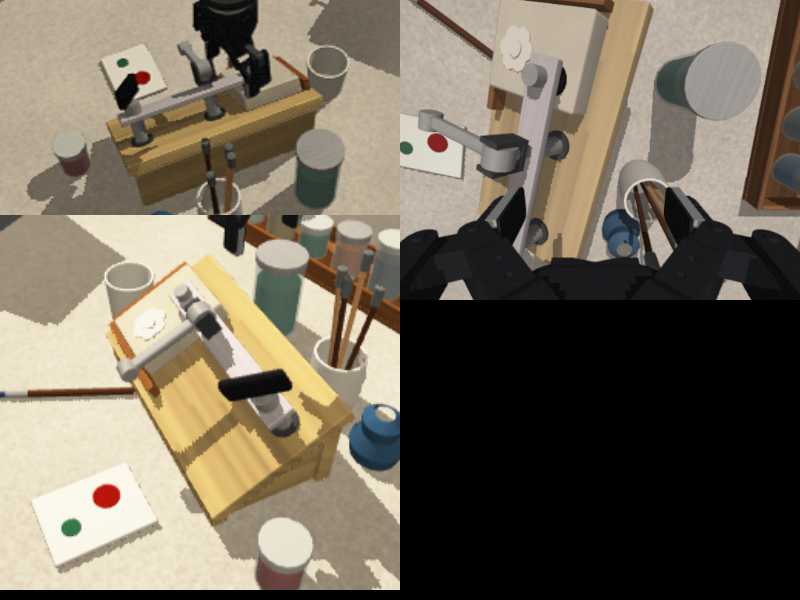

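```bash
cat > h.py <<'E'
import numpy as np,cv2
from scipy.spatial.transform import Rotation as R
from scipy.optimize import least_squares
def rot(q): return R.from_quat(np.roll(q,-1))
def proj(P,i):
    p=rot(i["attitude"]).inv().apply(np.atleast_2d(P)-i["position"])
    f=192/np.tan(np.radians(i["vertical_fov"])/2)
    return np.c_[i["cx"]+f*p[:,0]/-p[:,2], i["cy"]+f*p[:,1]/p[:,2]]
def bedR(yaw): return R.from_euler("z",yaw)*R.from_euler("y",-30,degrees=True)
def model(v):
    x,y,z,yaw,lev,nut,h=v  # h pivot height off face
    B=bedR(yaw); o=np.array([x,y,z]); W=lambda p:o+B.apply(np.array(p,float)/1000)
    c,s=np.cos(lev),np.sin(lev); n=np.array([np.sin(nut),np.cos(nut)])  # clockwise from above: y -> +x
    d={"end":W([30-105*c,0,h+105*s]),"piv":W([30,0,h]),"nut":W([30,-125,90])}
    for k in(1,-1): d[f"w{k}"]=W([30+k*35*n[0],-125+k*35*n[1],106]); d[f"v{k}"]=W([30+k*35*n[0],-125+k*35*n[1],74])
    for a in(1,-1):
        for b in(1,-1): d[f"c{a}{b}"]=W([95*a,165*b,0])
    for a in(1,-1):
        d[f"bl{a}"]=W([30+17*a,95,h-28]); d[f"br{a}"]=W([30+17*a,-150,h-28])
    return d
def draw(im,d,i):
    for a,b,c in [("end","piv",(0,0,255)),("w1","w-1",(0,255,0)),("v1","v-1",(0,255,0)),("w1","v1",(0,255,0)),("c11","c1-1",(255,0,0)),("c1-1","c-1-1",(255,0,0)),("c-1-1","c-11",(255,0,0)),("c-11","c11",(255,0,0)),("bl1","br1",(255,0,255)),("bl-1","br-1",(255,0,255)),("bl1","bl-1",(255,0,255)),("br1","br-1",(255,0,255))]:
        p=proj([d[a],d[b]],i); cv2.line(im,*[tuple(int(t*16) for t in q) for q in p],c,1,cv2.LINE_AA,4)
E
cat > fit.py <<'E'
from h import *
from station import bot
S=lambda u,v:(140+u/1.538,140+(v-215)/1.537); W=lambda u,v:((u-400)*1.28,v*1.28); C=lambda u,v:(90+u/1.538,130+v/1.536)
ob=[("side","c-1-1",S(212,520)),("side","c1-1",S(352,410)),("side","c11",S(208,258)),("side","end",S(127,369)),("side","piv",S(200,318)),("side","nut",S(256,385)),
("side","w-1",S(222,380)),("side","w1",S(291,373)),("side","v-1",S(224,398)),
("scene","nut",C(128,89)),("scene","end",C(185,47)),("scene","piv",C(213,73)),("scene","c11",C(322,98)),
("wrist","end",W(430,118)),("wrist","bl-1",W(527,55)),("wrist","bl1",W(560,57))]
I={c:bot.camera_info(c) for c in("scene","side","wrist")}
# wrist pose unchanged since the pictures
def res(v):
    d=model(v); return np.concatenate([(proj(d[n],I[c])[0]-np.array(p)) for c,n,p in ob])
r=least_squares(res,[.65,0,.1,0,.1,-1,83],loss="soft_l1",x_scale=[.01,.01,.01,.05,.1,.1,1],bounds=([.3,-.3,0,-.8,-.1,-1.5,79],[1,.3,.3,.8,.5,0,87]))
np.save("v.npy",r.x); print(r.x.round(4))
for o,e in zip(ob,res(r.x).reshape(-1,2)): print(o[0],o[1],e.round(1))
ims={}
for c in I:
    im=cv2.imread(f"pics/{c}0.png"); z=3
    draw(im,model(r.x),I[c]); ims[c]=im
L=np.zeros((600,800,3),np.uint8)
L[:280,:400]=cv2.resize(ims["scene"][130:270,120:320],(400,280)); L[280:,:400]=cv2.resize(ims["side"][160:352,180:388],(400,320),interpolation=2)
L[:300,400:]=cv2.resize(ims["wrist"],(400,300))
cv2.imwrite("pics/c.png",L)
E
python3 fit.py
```

```text
[ 6.04800e-01  2.40000e-03  7.92000e-02 -2.55200e-01  1.14300e-01
 -6.48700e-01  8.01326e+01]
side c-1-1 [-0.9 -0.8]
side c1-1 [-0.7  0.6]
side c11 [ 0.3 -3.6]
side end [-0.5 -0.6]
side piv [1.2 0.1]
side nut [-1.5  0.2]
side w-1 [37.7  2.3]
side w1 [-47.5  -0.1]
side v-1 [43.2  0. ]
scene nut [-0.2  2.3]
scene end [-0.   0.6]
scene piv [-5.7 -0.2]
scene c11 [ 0.3 -0.7]
wrist end [0.1 1.5]
wrist bl-1 [ 5.7 -5.9]
wrist bl1 [-1.4  0. ]
```

View pics/c.png

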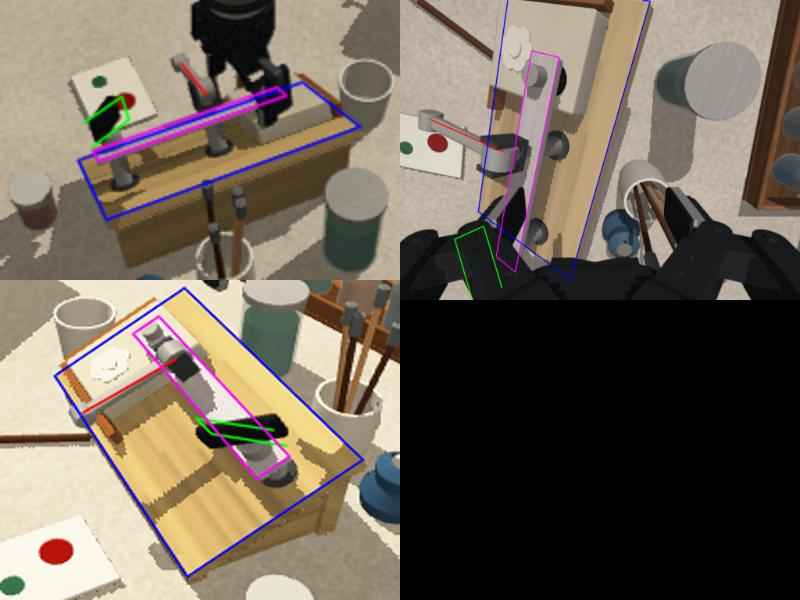

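```bash
sed -i 's/h-28/h-32/g' h.py; sed -i 's/"side","w-1",S(222,380)/"side","w1",S(222,380)/; s/"side","w1",S(291,373)/"side","w-1",S(291,373)/; s/"side","v-1"/"side","v1"/; s/("scene","piv",C(213,73)),//' fit.py; python3 fit.py
```

```text
[ 6.05400e-01  1.90000e-03  7.84000e-02 -2.49400e-01  8.25000e-02
 -9.69400e-01  8.44948e+01]
side c-1-1 [ 0.2 -0.6]
side c1-1 [0.  0.5]
side c11 [ 0.1 -3.3]
side end [-0.3 -0.2]
side piv [ 0.6 -0.8]
side nut [-0.6  0.4]
side w1 [-3.1  2.1]
side w-1 [-5.1  0.4]
side v1 [ 3.4 -0.7]
scene nut [-0.1  3. ]
scene end [-0.4  0.7]
scene c11 [ 0.3 -0.6]
wrist end [0.  2.6]
wrist bl-1 [ 5.8 -5.3]
wrist bl1 [-1.3  0.4]
```

View pics/c.png

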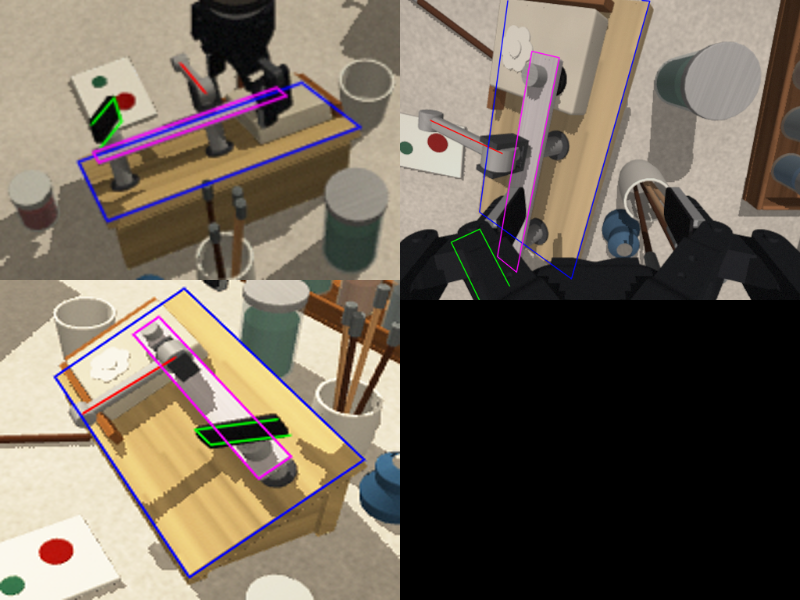

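```bash
cat > plan.py <<'E'
from h import *
v=np.load("v.npy"); B=bedR(v[3]); o=v[:3]
W=lambda x,y,z:o+B.apply(np.array([x,y,z])/1000.)
def tool(ang,tilt=0):   # tool y at world angle ang(deg), pointing down
    return R.from_euler("z",ang-90,degrees=True)*R.from_matrix(np.array([[0,1,0],[1,0,0],[0,0,-1]]).T)*R.identity() if 0 else R.from_euler("z",ang,degrees=True)*R.from_matrix([[0,1,0],[1,0,0],[0,0,-1]])
def btool(ang): # tool y at bed angle ang (ccw from bed x), pointing into face
    return B*tool(ang)
def load(): d=np.load("cmd.npz"); return d["p"],R.from_quat(d["q"])
def save(p,q): np.savez("cmd.npz",p=p,q=q.as_quat())
def emit(wps,n=5):
    """wps: list of (pos,rot,open_cm); prints calls; returns end pose"""
    p0,q0=load(); k=0
    for s in range(0,len(wps),n):
        rows=[]
        for p,q,g in wps[s:s+n]:
            t=np.round((q0.inv()*q).as_rotvec(degrees=True),1)+0.; m=np.round(q0.inv().apply(p-p0)*100,2)+0.
            rows.append([t.tolist(),m.tolist(),g])
        print(rows)
        p0,q0=p0+q0.apply(m/100),q0*R.from_rotvec(t,degrees=True)
    save(p0,q0)
def interp(p1,q1,n,g):
    p0,q0=load(); rv=(q0.inv()*q1).as_rotvec()
    return [(p0+(p1-p0)*k/n,q0*R.from_rotvec(rv*k/n),g) for k in range(1,n+1)]
def lev(a,h=v[6]): return W(30-105*np.cos(a),0,h+105*np.sin(a))
E
python3 - <<'E'
from plan import *
save(np.array([.675,0,.248]),tool(0))
print("end",lev(v[4]),"open end",lev(2.3),"nut",W(30,-125,95), "upr",lev(1.57))
A=tool(np.degrees(v[3])+90)
emit(interp(lev(v[4])+[0,0,.10],A,8,8.54))
E
```

```text
end [0.49764727 0.02936623 0.12172869] open end [0.61043092 0.00063926 0.26934895] nut [ 0.55371389 -0.11390549  0.17565828] upr [0.53871168 0.01890677 0.25745132]
[[[0.0, 0.0, -9.5], [0.37, -2.22, 0.33], 8.54], [[0.0, 0.0, -18.9], [0.73, -4.43, 0.66], 8.54], [[0.0, 0.0, -28.4], [1.1, -6.65, 0.99], 8.54], [[0.0, 0.0, -37.9], [1.47, -8.87, 1.31], 8.54], [[0.0, 0.0, -47.3], [1.84, -11.08, 1.64], 8.54]]
[[[0.0, 0.0, -9.5], [1.88, -1.24, 0.33], 8.54], [[0.0, 0.0, -18.9], [3.76, -2.47, 0.66], 8.54], [[0.0, 0.0, -28.4], [5.63, -3.71, 0.99], 8.54]]
```

Call:
carry_out:
  moves:
    - [[0, 0, -9.5], [0.37, -2.22, 0.33], 8.54]
    - [[0, 0, -18.9], [0.73, -4.43, 0.66], 8.54]
    - [[0, 0, -28.4], [1.1, -6.65, 0.99], 8.54]
    - [[0, 0, -37.9], [1.47, -8.87, 1.31], 8.54]
    - [[0, 0, -47.3], [1.84, -11.08, 1.64], 8.54]

```text
t: 2.12
eef_pos: [0.5635, 0.0185, 0.2319]
tool_rot: [0.0, 0.362, 0.932, 0.0]
contact_force: [-0.2, 0.6, -0.2]
gripper_width: 0.998
```

Call:
carry_out:
  moves:
    - [[0, 0, -9.5], [1.88, -1.24, 0.33], 8.54]
    - [[0, 0, -18.9], [3.76, -2.47, 0.66], 8.54]
    - [[0, 0, -28.4], [5.63, -3.71, 0.99], 8.54]
    - [[0, 0, -28.4], [5.63, -3.71, 0.99], 8.54]

```text
t: 2.62
eef_pos: [0.4965, 0.0294, 0.222]
tool_rot: [-0.0, 0.124, 0.992, -0.0]
contact_force: [-0.7, 0.3, 0.7]
gripper_width: 1.0
```

```bash
cat > look.py <<'E'
import sys
from plan import *
from station import bot
def state():
    s=bot.get_obs(); p,q=load(); m=rot(s["tool_rot"])
    print("t",round(float(s["t"]),2),"pos",np.round(s["eef_pos"],4),"err mm",np.round((np.array(s["eef_pos"])-p)*1000,1),"rot err deg",np.round((q.inv()*m).as_rotvec(degrees=True),1),"F",np.round(s["contact_force"],1),"g",round(float(s["gripper_width"]),3),"q",np.round(s["q"],2))
    return s
def shot(c,n,vv=v,d=True):
    i=bot.camera_info(c); im=bot.read_camera(c)[:,:,::-1].copy(); cv2.imwrite(f"pics/{n}_{c}_raw.png",im)
    if d: draw(im,model(vv),i)
    return im
E
python3 - <<'E'
from look import *
state(); cv2.imwrite("pics/d.png",shot("wrist","d"))
E
```

```text
t 2.62 pos [0.4965 0.0294 0.222 ] err mm [-1.2  0.1  0.3] rot err deg [ 0.  0. -0.] F [-0.7  0.3  0.7] g 1.0 q [ 0.05  0.23 -0.27  1.98  0.08  0.94  1.06]
```

View pics/d.png

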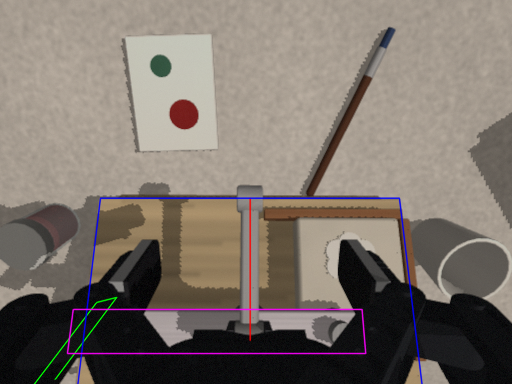

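Call:
carry_out:
  moves:
    - [[0, 0, 0], [0, 0, 4], 8.54]
    - [[0, 0, 0], [0, 0, 8], 6]
    - [[0, 0, 0], [0, 0, 10], 4]
    - [[0, 0, 0], [0, 0, 10], 3.5]
  newtons: 40

```text
t: 3.18
eef_pos: [0.4977, 0.0291, 0.1208]
tool_rot: [-0.001, 0.126, 0.992, -0.0]
contact_force: [-0.1, 0.3, -1.1]
gripper_width: 0.413
```

Call:
carry_out:
  moves:
    - [[0, 0, 0], [0, 0, 0], 0]
    - [[0, 0, 0], [0, 0, 0], 0]
    - [[0, 0, 0], [0, 0, 0], 0]
    - [[0, 0, 0], [0, 0, 0], 0]

```text
t: 3.68
eef_pos: [0.4987, 0.0291, 0.1228]
tool_rot: [0.001, 0.125, 0.992, 0.0]
contact_force: [2.3, -2.1, 2.2]
gripper_width: 0.226
```

```bash
python3 - <<'E'
from look import *
p,q=load(); save(p-[0,0,.10],q); state()
p,q=load()
a0=v[4]; base=lev(a0)
angs=np.linspace(a0,2.33,20)[1:]
emit([(p+lev(a)-base,q,0) for a in angs])
E
```

```text
t 3.67 pos [0.4987 0.0291 0.1228] err mm [ 1.  -0.2  1.1] rot err deg [-0.  -0.1  0. ] F [ 2.3 -2.1  2.2] g 0.226 q [ 0.03  0.37 -0.25  2.07  0.14  0.72  1.  ]
[[[0.0, 0.0, 0.0], [0.46, 0.0, -1.15], 0], [[0.0, 0.0, 0.0], [0.79, 0.0, -2.35], 0], [[0.0, 0.0, 0.0], [0.97, 0.0, -3.58], 0], [[0.0, 0.0, 0.0], [1.0, 0.0, -4.82], 0], [[0.0, 0.0, 0.0], [0.89, 0.0, -6.06], 0]]
[[[0.0, 0.0, 0.0], [-0.26, 0.0, -1.21], 0], [[0.0, 0.0, 0.0], [-0.66, 0.0, -2.39], 0], [[0.0, 0.0, 0.0], [-1.2, 0.0, -3.5], 0], [[0.0, 0.0, 0.0], [-1.86, 0.0, -4.55], 0], [[0.0, 0.0, 0.0], [-2.64, 0.0, -5.52], 0]]
[[[0.0, 0.0, 0.0], [-0.89, 0.0, -0.86], 0], [[0.0, 0.0, 0.0], [-1.88, 0.0, -1.61], 0], [[0.0, 0.0, 0.0], [-2.95, 0.0, -2.24], 0], [[0.0, 0.0, 0.0], [-4.09, 0.0, -2.75], 0], [[0.0, 0.0, 0.0], [-5.27, 0.0, -3.11], 0]]
[[[0.0, 0.0, 0.0], [-1.23, 0.0, -0.22], 0], [[0.0, 0.0, 0.0], [-2.46, 0.0, -0.29], 0], [[0.0, 0.0, 0.0], [-3.7, 0.0, -0.22], 0], [[0.0, 0.0, 0.0], [-4.93, 0.0, 0.0], 0]]
```

Call:
carry_out:
  moves:
    - [[0, 0, 0], [0.46, 0, -1.15], 0]
    - [[0, 0, 0], [0.79, 0, -2.35], 0]
    - [[0, 0, 0], [0.97, 0, -3.58], 0]
    - [[0, 0, 0], [1.0, 0, -4.82], 0]
    - [[0, 0, 0], [0.89, 0, -6.06], 0]

```text
t: 4.3
eef_pos: [0.4882, 0.0316, 0.183]
tool_rot: [-0.001, 0.124, 0.992, -0.0]
contact_force: [2.6, -1.5, -5.7]
gripper_width: 0.224
```

Call:
carry_out:
  moves:
    - [[0, 0, 0], [-0.26, 0, -1.21], 0]
    - [[0, 0, 0], [-0.66, 0, -2.39], 0]
    - [[0, 0, 0], [-1.2, 0, -3.5], 0]
    - [[0, 0, 0], [-1.86, 0, -4.55], 0]
    - [[0, 0, 0], [-2.64, 0, -5.52], 0]

```text
t: 4.92
eef_pos: [0.5142, 0.025, 0.2383]
tool_rot: [-0.001, 0.124, 0.992, -0.0]
contact_force: [-3.3, -0.4, -5.5]
gripper_width: 0.227
```

Tracking well with low force; continue.

Call:
carry_out:
  moves:
    - [[0, 0, 0], [-0.89, 0, -0.86], 0]
    - [[0, 0, 0], [-1.88, 0, -1.61], 0]
    - [[0, 0, 0], [-2.95, 0, -2.24], 0]
    - [[0, 0, 0], [-4.09, 0, -2.75], 0]
    - [[0, 0, 0], [-5.27, 0, -3.11], 0]

```text
t: 5.55
eef_pos: [0.5662, 0.0117, 0.2697]
tool_rot: [-0.0, 0.124, 0.992, -0.0]
contact_force: [-5.6, 0.0, -3.0]
gripper_width: 0.221
```

Call:
carry_out:
  moves:
    - [[0, 0, 0], [-1.23, 0, -0.22], 0]
    - [[0, 0, 0], [-2.46, 0, -0.29], 0]
    - [[0, 0, 0], [-3.7, 0, -0.22], 0]
    - [[0, 0, 0], [-4.93, 0, 0], 0]
    - [[0, 0, 0], [-4.93, 0, 0], 0]

```text
t: 6.18
eef_pos: [0.6156, -0.001, 0.27]
tool_rot: [0.002, 0.125, 0.992, 0.0]
contact_force: [-0.1, -2.6, 2.7]
gripper_width: 0.223
```

```bash
python3 - <<'E'
from look import *
state()
p,q=load(); print("lever angle est", lev(2.33), lev(2.3))
# release, rise 8 cm, then to above nut
emit([(p+[0,0,z],q,g) for z,g in((0,8.54),(0,8.54),(.03,8.54),(.06,8.54))])
up,_=load()
a0=90+0 # thickness axis: ccw -nut from bed x
N=btool(-np.degrees(v[5]))
print("nut hover"); emit(interp(W(30,-125,95+90),N,6,8.54))
E
```

```text
t 6.17 pos [ 0.6156 -0.001   0.27  ] err mm [ 2.1 -0.8  1.4] rot err deg [-0.  -0.2  0.1] F [-0.1 -2.6  2.7] g 0.223 q [ 0.08  0.37 -0.23  1.67  0.09  1.11  1.14]
lever angle est [ 6.13409367e-01 -1.19376720e-04  2.68659691e-01] [0.61043092 0.00063926 0.26934895]
[[[0.0, 0.0, 0.0], [0.0, 0.0, 0.0], 8.54], [[0.0, 0.0, 0.0], [0.0, 0.0, 0.0], 8.54], [[0.0, 0.0, 0.0], [0.0, 0.0, -3.0], 8.54], [[0.0, 0.0, 0.0], [0.0, 0.0, -6.0], 8.54]]
nut hover
[[[-1.5, -4.8, 5.6], [1.25, -2.08, 1.25], 8.54], [[-3.0, -9.7, 11.2], [2.49, -4.16, 2.5], 8.54], [[-4.5, -14.5, 16.8], [3.74, -6.25, 3.75], 8.54], [[-6.0, -19.4, 22.4], [4.99, -8.33, 5.0], 8.54], [[-7.5, -24.2, 28.0], [6.23, -10.41, 6.25], 8.54]]
[[[-1.5, -4.9, 5.7], [0.45, -2.64, 0.56], 8.54]]
```

Call:
carry_out:
  moves:
    - [[0, 0, 0], [0, 0, 0], 8.54]
    - [[0, 0, 0], [0, 0, 0], 8.54]
    - [[0, 0, 0], [0, 0, -3], 8.54]
    - [[0, 0, 0], [0, 0, -6], 8.54]

```text
t: 6.68
eef_pos: [0.6134, 0.0002, 0.3296]
tool_rot: [0.0, 0.124, 0.992, 0.0]
contact_force: [0.9, -0.2, -0.7]
gripper_width: 0.999
```

```bash
python3 - <<'E'
from look import *
save(np.array([.6135,-.0002,.2686])+[0,0,.06],tool(np.degrees(v[3])+90)); state()
N=btool(-np.degrees(v[5]))
emit(interp(W(30,-125,185)+[0,0,.08],N,7,8.54))
emit(interp(W(30,-125,185),N,2,8.54))
E
```

```text
t 6.67 pos [6.134e-01 2.000e-04 3.296e-01] err mm [-0.1  0.4  1. ] rot err deg [-0. -0. -0.] F [ 0.9 -0.2 -0.7] g 0.999 q [ 0.08  0.33 -0.24  1.6   0.08  1.23  1.15]
[[[-1.3, -4.2, 4.8], [1.07, -1.78, -0.07], 8.54], [[-2.6, -8.3, 9.6], [2.14, -3.57, -0.14], 8.54], [[-3.9, -12.5, 14.4], [3.21, -5.35, -0.21], 8.54], [[-5.2, -16.6, 19.2], [4.28, -7.14, -0.29], 8.54], [[-6.4, -20.8, 24.0], [5.35, -8.92, -0.36], 8.54]]
[[[-1.3, -4.1, 4.9], [0.14, -2.02, -0.51], 8.54], [[-2.6, -8.3, 9.7], [0.28, -4.03, -1.03], 8.54]]
[[[0.0, 0.0, 0.0], [1.65, -1.13, 3.46], 8.54], [[0.0, 0.0, 0.0], [3.3, -2.26, 6.93], 8.54]]
```

Call:
carry_out:
  moves:
    - [[-1.3, -4.2, 4.8], [1.07, -1.78, -0.07], 8.54]
    - [[-2.6, -8.3, 9.6], [2.14, -3.57, -0.14], 8.54]
    - [[-3.9, -12.5, 14.4], [3.21, -5.35, -0.21], 8.54]
    - [[-5.2, -16.6, 19.2], [4.28, -7.14, -0.29], 8.54]
    - [[-6.4, -20.8, 24.0], [5.35, -8.92, -0.36], 8.54]

```text
t: 7.3
eef_pos: [0.5392, -0.0737, 0.3331]
tool_rot: [0.186, 0.326, 0.926, 0.033]
contact_force: [-1.0, -0.9, 0.3]
gripper_width: 1.002
```

Call:
carry_out:
  moves:
    - [[-1.3, -4.1, 4.9], [0.14, -2.02, -0.51], 8.54]
    - [[-2.6, -8.3, 9.7], [0.28, -4.03, -1.03], 8.54]

```text
t: 7.55
eef_pos: [0.5096, -0.103, 0.3345]
tool_rot: [0.257, 0.4, 0.879, 0.046]
contact_force: [0.0, -0.6, -0.2]
gripper_width: 0.999
```

Call:
carry_out:
  moves:
    - [[0, 0, 0], [1.65, -1.13, 3.46], 8.54]
    - [[0, 0, 0], [3.3, -2.26, 6.93], 8.54]
    - [[0, 0, 0], [3.3, -2.26, 6.93], 8.54]

```text
t: 7.92
eef_pos: [0.5082, -0.1025, 0.2514]
tool_rot: [0.253, 0.399, 0.88, 0.044]
contact_force: [-1.0, 0.0, 0.3]
gripper_width: 0.998
```

```bash
python3 - <<'E'
from look import *
state(); u=v.copy(); u[4]=2.33
a=shot("wrist","e",u); b=shot("side","e",u)
L=np.zeros((600,800,3),np.uint8); L[:300,:400]=cv2.resize(a,(400,300)); L[:300,400:]=cv2.resize(b,(400,300))
L[300:,:400]=cv2.resize(shot("scene","e",u)[110:260,120:320],(400,300)); 
cv2.imwrite("pics/e.png",L)
E
```

```text
t 7.92 pos [ 0.5082 -0.1025  0.2514] err mm [-2.   0.3 -2.2] rot err deg [ 0.2  0.2 -0.1] F [-1.   0.   0.3] g 0.998 q [ 0.2   0.01 -0.19  2.27  0.34  0.37  0.44]
```

View pics/e.png

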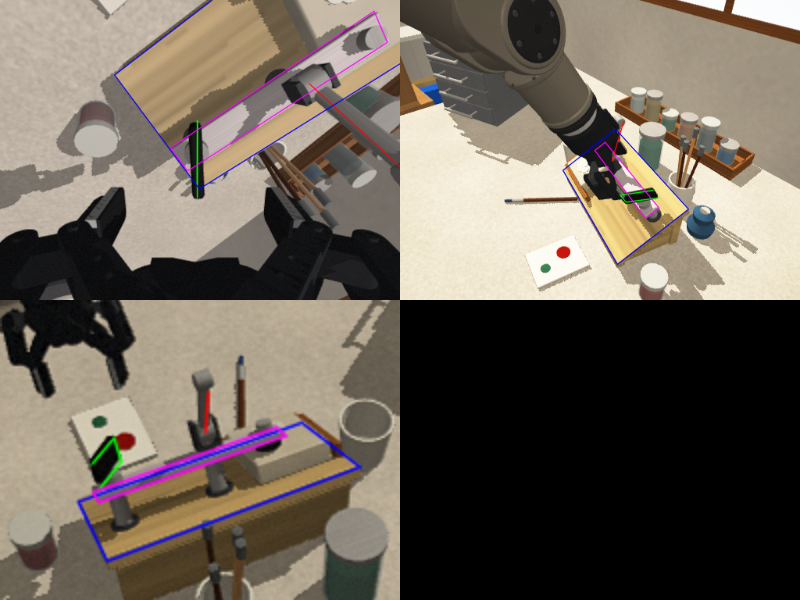

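Call:
carry_out:
  moves:
    - [[0, 0, 0], [0, 0, 4], 8.54]
    - [[0, 0, 0], [0, 0, 7], 7]
    - [[0, 0, 0], [0, 0, 9], 5]
    - [[0, 0, 0], [0, 0, 9], 3.5]
    - [[0, 0, 0], [0, 0, 9], 2.5]
  newtons: 40

```text
t: 8.7
eef_pos: [0.5545, -0.1139, 0.1777]
tool_rot: [0.256, 0.399, 0.879, 0.046]
contact_force: [1.1, 0.3, -0.2]
gripper_width: 0.295
```

Call:
carry_out:
  moves:
    - [[0, 0, 0], [0, 0, 0], 0]
    - [[0, 0, 0], [0, 0, 0], 0]
    - [[0, 0, 0], [0, 0, 0], 0]
    - [[0, 0, 0], [0, 0, 0], 0]

```text
t: 9.2
eef_pos: [0.5533, -0.1146, 0.1773]
tool_rot: [0.256, 0.399, 0.879, 0.045]
contact_force: [-3.8, 0.1, 5.5]
gripper_width: 0.134
```

```bash
python3 - <<'E'
from look import *
p,q=load(); save(p+q.apply([0,0,.09]),q); s=state()
m=rot(s["tool_rot"]); b=(B.inv()*m).apply([0,1,0]); print("nut from tool y", -np.arctan2(b[1],b[0]))
p,q=load()
emit(interp(p,btool(0),9,0))
E
```

```text
t 9.2 pos [ 0.5533 -0.1146  0.1773] err mm [-0.4 -0.7  1.6] rot err deg [ 0.  -0.1  0.1] F [-3.8  0.1  5.5] g 0.134 q [ 0.1   0.21 -0.08  2.26  0.69  0.2   0.1 ]
nut from tool y -0.9678125147200836
[[[0.0, 0.0, 6.2], [0.0, 0.0, 0.0], 0], [[0.0, 0.0, 12.3], [0.0, 0.0, 0.0], 0], [[0.0, 0.0, 18.5], [0.0, 0.0, 0.0], 0], [[0.0, 0.0, 24.7], [0.0, 0.0, 0.0], 0], [[0.0, 0.0, 30.8], [0.0, 0.0, 0.0], 0]]
[[[0.0, 0.0, 6.2], [0.0, 0.0, 0.0], 0], [[0.0, 0.0, 12.4], [0.0, 0.0, 0.0], 0], [[0.0, 0.0, 18.5], [0.0, 0.0, 0.0], 0], [[0.0, 0.0, 24.7], [0.0, 0.0, 0.0], 0]]
```

Call:
carry_out:
  moves:
    - [[0, 0, 6.2], [0, 0, 0], 0]
    - [[0, 0, 12.3], [0, 0, 0], 0]
    - [[0, 0, 18.5], [0, 0, 0], 0]
    - [[0, 0, 24.7], [0, 0, 0], 0]
    - [[0, 0, 30.8], [0, 0, 0], 0]

```text
t: 9.82
eef_pos: [0.5532, -0.1146, 0.1773]
tool_rot: [0.234, 0.62, 0.741, 0.112]
contact_force: [-7.3, -0.1, 8.2]
gripper_width: 0.13
```

```bash
python3 - <<'E'
from look import *
s=state(); print(np.round(s["torque"],2))
m=rot(s["tool_rot"]); b=(B.inv()*m).apply([0,1,0]); print("nut from tool y", -np.arctan2(b[1],b[0]))
E
```

```text
t 9.82 pos [ 0.5532 -0.1146  0.1773] err mm [-0.6 -0.7  1.7] rot err deg [ -0.1  -0.1 -24.4] F [-7.3 -0.1  8.2] g 0.13 q [ 0.02  0.21  0.02  2.27  0.61  0.18 -0.37]
[-0.13  1.07 -0.27]
nut from tool y -0.4266708615168333
```

Call:
carry_out:
  moves:
    - [[0, 4, 0], [0, 0, 0], 0]
    - [[0, 4, 0], [0, 0, 0], 0]

```text
t: 10.07
eef_pos: [0.5532, -0.1141, 0.1771]
tool_rot: [0.208, 0.614, 0.75, 0.133]
contact_force: [-5.2, 2.9, 4.3]
gripper_width: 0.134
```

```bash
python3 - <<'E'
from look import *
s=state(); print(np.round(s["torque"],2))
E
```

```text
t 10.07 pos [ 0.5532 -0.1141  0.1771] err mm [-0.6 -0.1  1.4] rot err deg [  0.8   4.  -24.6] F [-5.2  2.9  4.3] g 0.134 q [ 0.3   0.23 -0.24  2.23  0.36  0.2  -0.06]
[0.32 1.21 0.2 ]
```

```bash
python3 - <<'E'
from look import *
p,_=load(); q=btool(np.degrees(.969)-30.8)*R.from_rotvec([0,4,0],degrees=True); save(p,q)
n=B.apply([0,0,1]); a=.969-np.radians(30.8)
emit([(p,R.from_rotvec(-n*a*k/5)*q,0) for k in range(1,6)])
E
```

```text
[[[-0.3, 0.0, 4.9], [0.0, 0.0, 0.0], 0], [[-0.7, 0.0, 9.9], [0.0, 0.0, 0.0], 0], [[-1.0, 0.0, 14.8], [0.0, 0.0, 0.0], 0], [[-1.4, 0.0, 19.7], [0.0, 0.0, 0.0], 0], [[-1.7, 0.0, 24.7], [0.0, 0.0, 0.0], 0]]
```

Call:
carry_out:
  moves:
    - [[-0.3, 0, 4.9], [0, 0, 0], 0]
    - [[-0.7, 0, 9.9], [0, 0, 0], 0]

```text
t: 10.32
eef_pos: [0.5532, -0.1141, 0.1771]
tool_rot: [0.2, 0.676, 0.692, 0.155]
contact_force: [-4.9, 1.6, 4.6]
gripper_width: 0.136
```

```bash
python3 - <<'E'
from look import *
s=state(); print(np.round(s["torque"],2))
E
```

```text
t 10.32 pos [ 0.5532 -0.1141  0.1771] err mm [-0.6 -0.1  1.4] rot err deg [  0.9  -0.  -14.6] F [-4.9  1.6  4.6] g 0.136 q [ 0.27  0.22 -0.21  2.24  0.35  0.18 -0.22]
[0.14 0.97 0.1 ]
```

```bash
python3 - <<'E'
from look import *
n=B.apply([0,0,1]); p,_=load()
Q=lambda nut,t: btool(-np.degrees(nut))*R.from_rotvec([0,t,0],degrees=True)
a=np.radians(14.8)
save(p,Q(-a,4))
emit([(p,Q(-a*(1-k),4+5*k),0) for k in(.25,.5,.75,1,1)])
E
```

```text
[[[-0.3, 1.2, 3.7], [0.0, 0.0, 0.0], 0], [[-0.7, 2.5, 7.4], [0.0, 0.0, 0.0], 0], [[-1.1, 3.7, 11.0], [0.0, 0.0, 0.0], 0], [[-1.7, 5.0, 14.7], [0.0, 0.0, 0.0], 0], [[-1.7, 5.0, 14.7], [0.0, 0.0, 0.0], 0]]
```

Call:
carry_out:
  moves:
    - [[-0.3, 1.2, 3.7], [0, 0, 0], 0]
    - [[-0.7, 2.5, 7.4], [0, 0, 0], 0]
    - [[-1.1, 3.7, 11.0], [0, 0, 0], 0]
    - [[-1.7, 5.0, 14.7], [0, 0, 0], 0]
    - [[-1.7, 5.0, 14.7], [0, 0, 0], 0]

```text
t: 10.95
eef_pos: [0.5536, -0.1131, 0.1771]
tool_rot: [0.158, 0.748, 0.607, 0.22]
contact_force: [-5.3, 4.7, 8.5]
gripper_width: 0.135
```

```bash
python3 - <<'E'
from look import *
s=state(); print(np.round(s["torque"],2))
m=rot(s["tool_rot"]); b=(B.inv()*m).apply([0,1,0]); print("nut from tool y", -np.arctan2(b[1],b[0]),b)
E
```

```text
t 10.95 pos [ 0.5536 -0.1131  0.1771] err mm [-0.2  0.8  1.4] rot err deg [-0.1  0.1  0. ] F [-5.3  4.7  8.5] g 0.135 q [ 0.79  0.29 -0.72  2.23  0.53  0.17 -0.56]
[0.86 0.95 0.4 ]
nut from tool y 0.0006661371227252693 [ 9.99996558e-01 -6.66134929e-04  2.53763403e-03]
```

Call:
carry_out:
  moves:
    - [[0, 0, 0], [0, 0, 0], 8.54]
    - [[0, 0, 0], [0, 0, 0], 8.54]
    - [[0, 0, 0], [0, 0, -3], 8.54]
    - [[0, 0, 0], [0, 0, -7], 8.54]
    - [[0, 0, 0], [0, 0, -11], 8.54]

```text
t: 11.58
eef_pos: [0.5075, -0.1202, 0.2536]
tool_rot: [0.16, 0.749, 0.605, 0.219]
contact_force: [-0.2, -1.0, 0.9]
gripper_width: 0.998
```

```bash
python3 - <<'E'
from look import *
p,q=load(); save(p-q.apply([0,0,.11]),q); s=state()
u=v.copy(); u[4]=2.33; u[5]=0; u[6]=84.5-3.9
b=shot("side","f",u);a=shot("wrist","f",u)
L=np.zeros((600,800,3),np.uint8); L[:300,:400]=cv2.resize(a,(400,300)); L[:300,400:]=cv2.resize(b[150:350,180:430],(400,300))
L[300:,:400]=cv2.resize(shot("scene","f",u)[110:260,120:320],(400,300)); 
cv2.imwrite("pics/f.png",L)
E
```

```text
t 11.57 pos [ 0.5075 -0.1202  0.2536] err mm [ 10.6  -3.  -16.2] rot err deg [-0.2 -0.2  0.3] F [-0.2 -1.   0.9] g 0.998 q [ 1.4   0.16 -1.26  2.22  0.09  0.34 -0.1 ]
```

View pics/f.png

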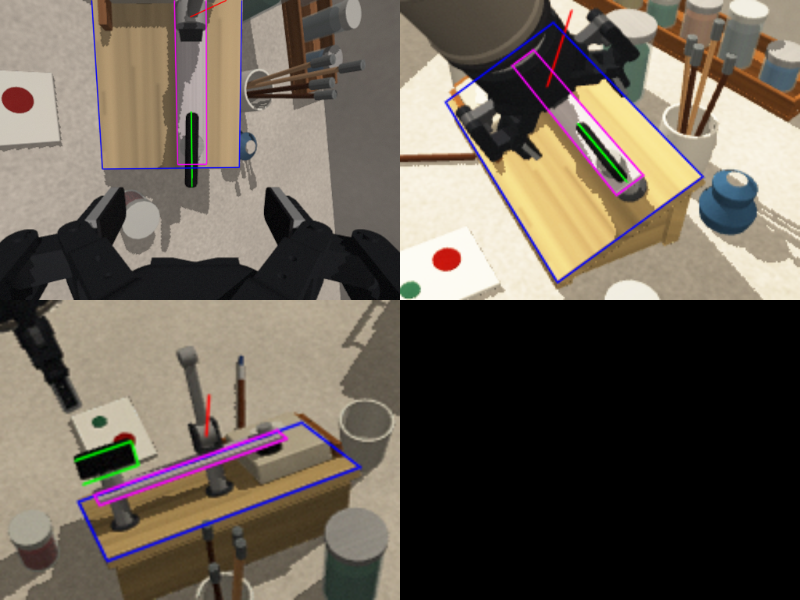

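```bash
python3 - <<'E'
from look import *
from station import bot
i=bot.camera_info("scene")
for nm,px in(("e",(120+203/2,110+78/2)),("f",(120+187/2,110+54/2))):
    for a in np.arange(1.3,2.45,.1):
        u=v.copy();u[4]=a;u[6]=83;print(nm,a.round(1),(proj(model(u)["end"],i)[0]-px).round(1))
L=np.vstack([cv2.resize(cv2.imread(f"pics/{n}_scene_raw.png")[90:240,150:350],(400,300),interpolation=2) for n in "ef"])
p,q=load(); print(q.apply([0,0,1]))
wi=[cv2.resize(cv2.imread(f"pics/{n}_wrist_raw.png"),(400,300)) for n in "ef"]
cv2.imwrite("pics/g.png",np.hstack([L,np.vstack(wi)]))
E
```

```text
e 1.3 [-12.4 -13.4]
e 1.4 [-11.5 -13.3]
e 1.5 [-10.4 -12.8]
e 1.6 [ -9.2 -11.9]
e 1.7 [ -7.9 -10.6]
e 1.8 [-6.5 -8.8]
e 1.9 [-4.9 -6.6]
e 2.0 [-3.3 -4. ]
e 2.1 [-1.6 -1. ]
e 2.2 [0.1 2.3]
e 2.3 [1.8 5.9]
e 2.4 [3.6 9.8]
f 1.3 [-4.4 -1.4]
f 1.4 [-3.5 -1.3]
f 1.5 [-2.4 -0.8]
f 1.6 [-1.2  0.1]
f 1.7 [0.1 1.4]
f 1.8 [1.5 3.2]
f 1.9 [3.1 5.4]
f 2.0 [4.7 8. ]
f 2.1 [ 6.4 11. ]
f 2.2 [ 8.1 14.3]
f 2.3 [ 9.8 17.9]
f 2.4 [11.6 21.8]
[ 0.51755674  0.03014939 -0.85511756]
```

View pics/g.png

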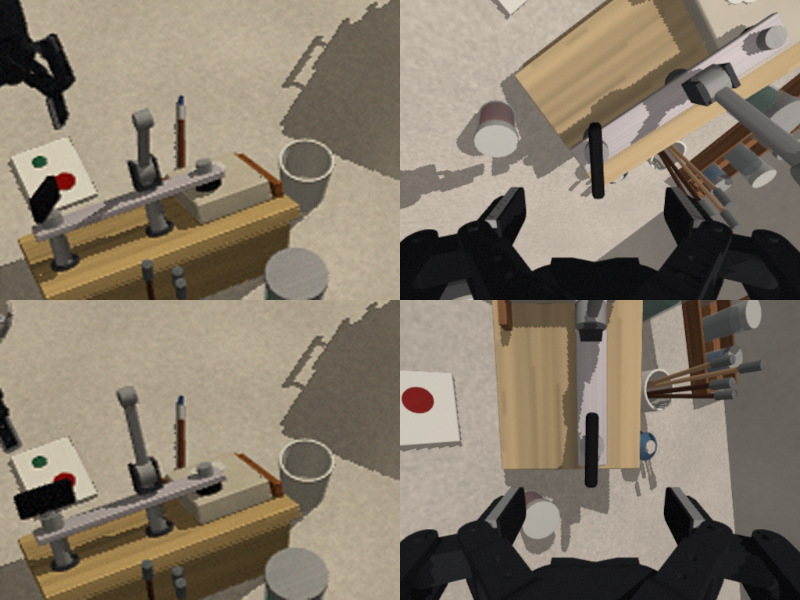

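```bash
python3 - <<'E'
from look import *
s=state(); m=rot(s["tool_rot"]); p=np.array(s["eef_pos"]); save(p,m)
A=tool(np.degrees(v[3])+90)
emit(interp(p+[-.02,0,.12],m,4,8.54))
t=lev(1.65,82); print(t)
emit(interp(np.r_[t[:2],.38],A,10,8.54))
E
```

```text
t 11.72 pos [ 0.5075 -0.1234  0.2538] err mm [ 10.6  -6.2 -16. ] rot err deg [-0.4 -0.5  0.5] F [ 0.1  0.  -1.9] g 0.998 q [ 1.4   0.16 -1.25  2.22  0.1   0.34 -0.11]
[[[0.0, 0.0, 0.0], [0.31, 1.1, -2.82], 8.54], [[0.0, 0.0, 0.0], [0.62, 2.2, -5.64], 8.54], [[0.0, 0.0, 0.0], [0.92, 3.29, -8.46], 8.54], [[0.0, 0.0, 0.0], [1.23, 4.39, -11.28], 8.54]]
[0.54712219 0.01676454 0.25920139]
[[[3.0, 1.7, -8.6], [1.48, 0.22, 0.29], 8.54], [[6.1, 3.4, -17.2], [2.96, 0.43, 0.57], 8.54], [[9.1, 5.1, -25.8], [4.45, 0.65, 0.86], 8.54], [[12.1, 6.8, -34.3], [5.93, 0.87, 1.14], 8.54], [[15.1, 8.5, -42.9], [7.41, 1.08, 1.43], 8.54]]
[[[3.0, 1.7, -8.6], [0.86, 1.23, 0.27], 8.54], [[6.1, 3.5, -17.2], [1.73, 2.45, 0.54], 8.54], [[9.1, 5.2, -25.8], [2.6, 3.68, 0.81], 8.54], [[12.1, 6.9, -34.4], [3.47, 4.9, 1.08], 8.54], [[15.1, 8.6, -42.9], [4.33, 6.13, 1.35], 8.54]]
```

Call:
carry_out:
  moves:
    - [[0, 0, 0], [0.31, 1.1, -2.82], 8.54]
    - [[0, 0, 0], [0.62, 2.2, -5.64], 8.54]
    - [[0, 0, 0], [0.92, 3.29, -8.46], 8.54]
    - [[0, 0, 0], [1.23, 4.39, -11.28], 8.54]
    - [[0, 0, 0], [1.23, 4.39, -11.28], 8.54]

```text
t: 12.35
eef_pos: [0.4888, -0.1212, 0.376]
tool_rot: [0.163, 0.749, 0.604, 0.218]
contact_force: [-0.1, -0.3, -0.5]
gripper_width: 1.0
```

Call:
carry_out:
  moves:
    - [[3.0, 1.7, -8.6], [1.48, 0.22, 0.29], 8.54]
    - [[6.1, 3.4, -17.2], [2.96, 0.43, 0.57], 8.54]
    - [[9.1, 5.1, -25.8], [4.45, 0.65, 0.86], 8.54]
    - [[12.1, 6.8, -34.3], [5.93, 0.87, 1.14], 8.54]
    - [[15.1, 8.5, -42.9], [7.41, 1.08, 1.43], 8.54]

```text
t: 12.98
eef_pos: [0.5177, -0.0503, 0.3747]
tool_rot: [0.086, 0.472, 0.87, 0.119]
contact_force: [-0.5, -0.2, 0.4]
gripper_width: 1.0
```

Call:
carry_out:
  moves:
    - [[3.0, 1.7, -8.6], [0.86, 1.23, 0.27], 8.54]
    - [[6.1, 3.5, -17.2], [1.73, 2.45, 0.54], 8.54]
    - [[9.1, 5.2, -25.8], [2.6, 3.68, 0.81], 8.54]
    - [[12.1, 6.9, -34.4], [3.47, 4.9, 1.08], 8.54]
    - [[15.1, 8.6, -42.9], [4.33, 6.13, 1.35], 8.54]

```text
t: 13.6
eef_pos: [0.5477, 0.0211, 0.3772]
tool_rot: [-0.002, 0.119, 0.993, 0.0]
contact_force: [0.2, -0.5, -0.7]
gripper_width: 1.001
```

```bash
python3 - <<'E'
from look import *
from station import bot
s=state()
u=v.copy(); u[4]=1.65; u[5]=0; u[6]=82
a=shot("wrist","h",u);b=shot("scene","h",u);c=shot("side","h",u)
for c_ in("wrist","scene","side"):
    r=bot.silhouettes("lever_end",c_); print(c_,[(round(float(x["score"]),2),np.round(x["location"]).tolist(),int(x["region"].sum())) for x in r[:2]],proj(model(u)["end"],bot.camera_info(c_)))
L=np.zeros((600,800,3),np.uint8); L[:300,:400]=cv2.resize(a,(400,300)); L[:300,400:]=cv2.resize(c[150:350,180:430],(400,300))
L[300:,:400]=cv2.resize(b[90:240,150:350],(400,300))
cv2.imwrite("pics/h.png",L)
E
```

```text
t 13.6 pos [0.5477 0.0211 0.3772] err mm [ 0.5  4.3 -2.8] rot err deg [ 0.   0.2 -0.7] F [ 0.2 -0.5 -0.7] g 1.001 q [ 0.83  0.44 -1.32  1.63  0.43  1.41  0.8 ]
wrist [(0.73, [243.0, 200.0], 732)] [[243.91003353 191.55837636]]
scene [(0.72, [220.0, 155.0], 355)] [[213.03861589 138.11595909]]
side [] [[248.36567783 169.46428319]]
```

View pics/h.png

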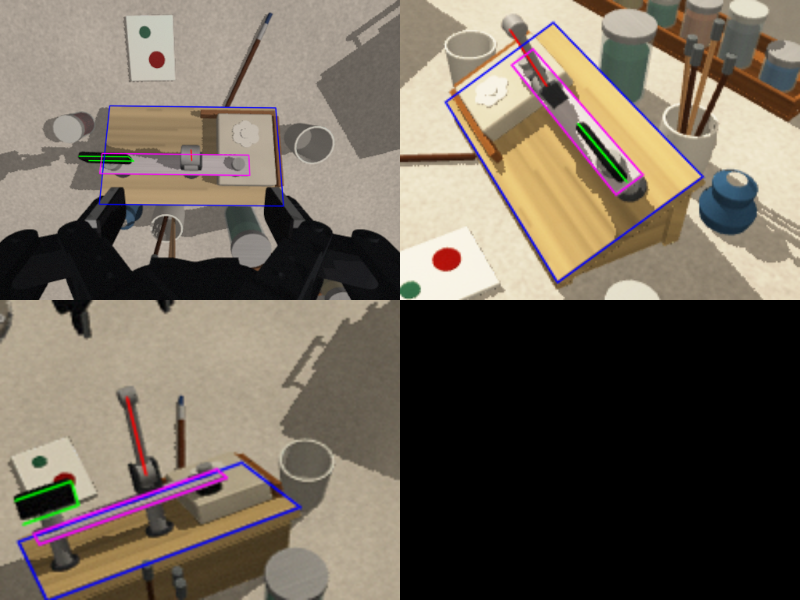

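Call:
carry_out:
  moves:
    - [[0, 0, 0], [0, 0, 4], 8.54]
    - [[0, 0, 0], [0, 0, 8], 8.54]
    - [[0, 0, 0], [0, 0, 11], 6]
    - [[0, 0, 0], [0, 0, 12.2], 4]
    - [[0, 0, 0], [0, 0, 12.2], 3.5]
  newtons: 50

```text
t: 14.52
eef_pos: [0.5465, 0.0191, 0.2574]
tool_rot: [-0.001, 0.123, 0.992, 0.001]
contact_force: [0.6, -0.1, 0.2]
gripper_width: 0.412
```

```bash
python3 - <<'E'
from look import *
p,q=load(); save(p+q.apply([0,0,.122]),q); s=state(); print(lev(1.65,82))
E
```

```text
t 14.53 pos [0.5465 0.0191 0.2574] err mm [-0.6  2.2 -0.6] rot err deg [-0.1  0.1 -0.2] F [ 0.6 -0.1  0.2] g 0.412 q [ 0.77  0.54 -1.23  1.8   0.54  1.2   0.7 ]
[0.54712219 0.01676454 0.25920139]
```

Call:
carry_out:
  moves:
    - [[0, 0, 0], [0, 0, 0], 0]
    - [[0, 0, 0], [0, 0, 0], 0]
    - [[0, 0, 0], [0, 0, 0], 0]
    - [[0, 0, 0], [0, 0, 0], 0]

```text
t: 15.02
eef_pos: [0.5468, 0.0181, 0.2589]
tool_rot: [-0.0, 0.123, 0.992, -0.0]
contact_force: [-4.9, -5.0, 5.9]
gripper_width: 0.227
```

```bash
python3 - <<'E'
from look import *
s=state(); p,q=load(); b=lev(1.65,82)
emit([(p+lev(a,82)-b,q,0) for a in np.linspace(1.65,2.4,9)[1:]]+[(p+lev(2.4,82)-b,q,0)])
E
```

```text
t 15.03 pos [0.5468 0.0181 0.2589] err mm [-0.4  1.2  1. ] rot err deg [ 0.1  0.  -0.2] F [-4.9 -5.   5.9] g 0.227 q [ 0.77  0.54 -1.23  1.8   0.54  1.21  0.7 ]
[[[0.0, 0.0, 0.0], [-0.91, 0.0, -0.38], 0], [[0.0, 0.0, 0.0], [-1.85, 0.0, -0.68], 0], [[0.0, 0.0, 0.0], [-2.81, 0.0, -0.88], 0], [[0.0, 0.0, 0.0], [-3.79, 0.0, -1.0], 0], [[0.0, 0.0, 0.0], [-4.77, 0.0, -1.02], 0]]
[[[0.0, 0.0, 0.0], [-0.98, 0.0, 0.07], 0], [[0.0, 0.0, 0.0], [-1.95, 0.01, 0.23], 0], [[0.0, 0.0, 0.0], [-2.9, 0.01, 0.48], 0], [[0.0, 0.0, 0.0], [-2.9, 0.01, 0.48], 0]]
```

Call:
carry_out:
  moves:
    - [[0, 0, 0], [-0.91, 0, -0.38], 0]
    - [[0, 0, 0], [-1.85, 0, -0.68], 0]
    - [[0, 0, 0], [-2.81, 0, -0.88], 0]
    - [[0, 0, 0], [-3.79, 0, -1.0], 0]
    - [[0, 0, 0], [-4.77, 0, -1.02], 0]

```text
t: 15.65
eef_pos: [0.5914, 0.0062, 0.2679]
tool_rot: [-0.003, 0.123, 0.992, -0.001]
contact_force: [-7.4, -4.9, 3.2]
gripper_width: 0.228
```

Call:
carry_out:
  moves:
    - [[0, 0, 0], [-0.98, 0, 0.07], 0]
    - [[0, 0, 0], [-1.95, 0, 0.23], 0]
    - [[0, 0, 0], [-2.9, 0, 0.48], 0]
    - [[0, 0, 0], [-2.9, 0, 0.48], 0]

```text
t: 16.15
eef_pos: [0.6207, -0.0014, 0.2632]
tool_rot: [-0.002, 0.123, 0.992, -0.001]
contact_force: [-4.1, -5.8, 2.0]
gripper_width: 0.227
```

```bash
python3 - <<'E'
from look import *
from station import bot
s=state()
u=v.copy(); u[4]=2.38; u[5]=0; u[6]=82
b=shot("scene","i",u);c=shot("side","i",u)
for n in("cam_lever",):
  for k in("scene","side"): print(k,[(round(float(x["score"]),2),np.round(x["location"]).tolist()) for x in bot.silhouettes(n,k)[:2]])
cv2.imwrite("pics/i.png",np.hstack([cv2.resize(b[90:240,150:350],(400,300)),cv2.resize(c[100:300,180:430],(400,320))[:300]]))
E
```

```text
t 16.15 pos [ 0.6207 -0.0014  0.2632] err mm [-0.8  0.6 -0.2] rot err deg [ 0.1  0.2 -0.1] F [-4.1 -5.8  2. ] g 0.227 q [ 0.68  0.64 -1.16  1.62  0.6   1.29  0.74]
scene [(0.63, [228.0, 169.0])]
side [(0.63, [279.0, 190.0]), (0.42, [321.0, 363.0])]
```

View pics/i.png

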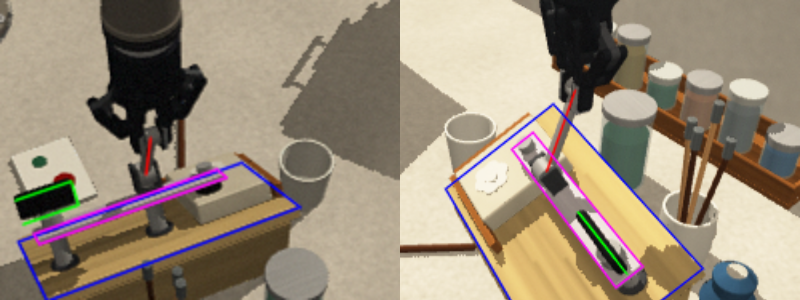

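```bash
python3 - <<'E'
from look import *
p,q=load(); b=lev(2.4,82)
A=np.linspace(2.4,-.02,26)[1:]
emit([(p+lev(a,82-1.5*(2.4-a)/2.4)-b,q,0) for a in A])
E
```

```text
[[[0.0, 0.0, 0.0], [0.98, 0.0, -0.25], 0], [[0.0, 0.0, 0.0], [1.98, 0.0, -0.41], 0], [[0.0, 0.0, 0.0], [2.99, 0.0, -0.47], 0], [[0.0, 0.0, 0.0], [4.0, 0.0, -0.43], 0], [[0.0, 0.0, 0.0], [5.01, 0.0, -0.29], 0]]
[[[0.0, 0.0, 0.0], [0.98, 0.0, 0.23], 0], [[0.0, 0.0, 0.0], [1.94, -0.01, 0.56], 0], [[0.0, 0.0, 0.0], [2.87, -0.01, 0.98], 0], [[0.0, 0.0, 0.0], [3.75, -0.01, 1.49], 0], [[0.0, 0.0, 0.0], [4.58, -0.01, 2.08], 0]]
[[[0.0, 0.0, 0.0], [0.76, 0.0, 0.67], 0], [[0.0, 0.0, 0.0], [1.46, 0.0, 1.41], 0], [[0.0, 0.0, 0.0], [2.09, 0.0, 2.21], 0], [[0.0, 0.0, 0.0], [2.63, 0.0, 3.07], 0], [[0.0, 0.0, 0.0], [3.09, 0.0, 3.98], 0]]
[[[0.0, 0.0, 0.0], [0.37, 0.0, 0.95], 0], [[0.0, 0.0, 0.0], [0.65, -0.01, 1.93], 0], [[0.0, 0.0, 0.0], [0.83, -0.01, 2.94], 0], [[0.0, 0.0, 0.0], [0.91, -0.01, 3.96], 0], [[0.0, 0.0, 0.0], [0.9, -0.01, 4.98], 0]]
[[[0.0, 0.0, 0.0], [-0.12, 0.0, 1.01], 0], [[0.0, 0.0, 0.0], [-0.33, 0.0, 2.01], 0], [[0.0, 0.0, 0.0], [-0.63, 0.0, 2.99], 0], [[0.0, 0.0, 0.0], [-1.03, 0.0, 3.93], 0], [[0.0, 0.0, 0.0], [-1.51, 0.0, 4.83], 0]]
```

Call:
carry_out:
  moves:
    - [[0, 0, 0], [0.98, 0, -0.25], 0]
    - [[0, 0, 0], [1.98, 0, -0.41], 0]
    - [[0, 0, 0], [2.99, 0, -0.47], 0]
    - [[0, 0, 0], [4.0, 0, -0.43], 0]
    - [[0, 0, 0], [5.01, 0, -0.29], 0]

```text
t: 16.98
eef_pos: [0.5749, 0.0102, 0.2673]
tool_rot: [0.002, 0.124, 0.992, -0.0]
contact_force: [4.4, -8.4, -0.4]
gripper_width: 0.225
```

Call:
carry_out:
  moves:
    - [[0, 0, 0], [0.98, 0, 0.23], 0]
    - [[0, 0, 0], [1.94, 0, 0.56], 0]
    - [[0, 0, 0], [2.87, 0, 0.98], 0]
    - [[0, 0, 0], [3.75, 0, 1.49], 0]
    - [[0, 0, 0], [4.58, 0, 2.08], 0]

```text
t: 17.6
eef_pos: [0.5302, 0.0223, 0.2477]
tool_rot: [0.002, 0.124, 0.992, -0.0]
contact_force: [-1.5, -6.9, 10.5]
gripper_width: 0.218
```

```bash
python3 -c "
from look import *
state()"
```

```text
t 17.6 pos [0.5302 0.0223 0.2477] err mm [ 25.7  -5.5 140.2] rot err deg [ 0.1 -0.3 -0.1] F [-1.5 -6.9 10.5] g 0.218 q [ 0.78  0.52 -1.24  1.85  0.54  1.17  0.68]
```

Call:
carry_out:
  moves:
    - [[0, 0, 0], [0.76, 0, 0.67], 0]
    - [[0, 0, 0], [1.46, 0, 1.41], 0]
    - [[0, 0, 0], [2.09, 0, 2.21], 0]
    - [[0, 0, 0], [2.63, 0, 3.07], 0]
    - [[0, 0, 0], [3.09, 0, 3.98], 0]

```text
t: 18.23
eef_pos: [0.4988, 0.0303, 0.2069]
tool_rot: [0.0, 0.123, 0.992, -0.001]
contact_force: [-4.4, -7.5, 9.7]
gripper_width: 0.224
```

Call:
carry_out:
  moves:
    - [[0, 0, 0], [0.37, 0, 0.95], 0]
    - [[0, 0, 0], [0.65, 0, 1.93], 0]
    - [[0, 0, 0], [0.83, 0, 2.94], 0]
    - [[0, 0, 0], [0.91, 0, 3.96], 0]
    - [[0, 0, 0], [0.9, 0, 4.98], 0]

```text
t: 18.85
eef_pos: [0.4899, 0.0323, 0.1565]
tool_rot: [0.0, 0.123, 0.992, -0.001]
contact_force: [-4.7, -6.6, 7.1]
gripper_width: 0.225
```

```bash
python3 -c "
from look import *
state()"
```

```text
t 18.85 pos [0.4899 0.0323 0.1565] err mm [-14.6   4.6  48.9] rot err deg [ 0.1 -0.  -0.2] F [-4.7 -6.6  7.1] g 0.225 q [ 0.72  0.57 -1.17  2.02  0.64  0.98  0.55]
```

Call:
carry_out:
  moves:
    - [[0, 0, 0], [-0.12, 0, 1.01], 0]
    - [[0, 0, 0], [-0.33, 0, 2.01], 0]
    - [[0, 0, 0], [-0.63, 0, 2.99], 0]
    - [[0, 0, 0], [-1.03, 0, 3.93], 0]
    - [[0, 0, 0], [-1.51, 0, 4.83], 0]

```text
t: 19.48
eef_pos: [0.5047, 0.0287, 0.1081]
tool_rot: [-0.0, 0.123, 0.992, -0.001]
contact_force: [-4.0, -6.8, 6.9]
gripper_width: 0.226
```

Call:
carry_out:
  moves:
    - [[0, 0, 0], [0, 0, 0], 0]
    - [[0, 0, 0], [0, 0, 0], 0]

```text
t: 19.73
eef_pos: [0.5048, 0.0285, 0.108]
tool_rot: [-0.0, 0.123, 0.992, -0.0]
contact_force: [-2.2, -7.0, 2.0]
gripper_width: 0.224
```

```bash
python3 -c "
from look import *
state(); print(lev(0,80.5)); s=bot.get_obs()
d=B.inv().apply(np.array(s['eef_pos'])-W(30,0,80.5))*1000; print(d, 'angle',np.arctan2(d[2],-d[0]))"
```

```text
t 19.73 pos [0.5048 0.0285 0.108 ] err mm [0.3 0.7 0.4] rot err deg [ 0.1 -0.  -0.1] F [-2.2 -7.   2. ] g 0.224 q [ 0.66  0.65 -1.08  2.02  0.73  0.92  0.5 ]
[0.50347389 0.02788214 0.11060091]
[-105.35259799    0.94976365   -2.85530858] angle -0.0270957701391368
```

Call:
carry_out:
  moves:
    - [[0, 0, 0], [-0.15, 0, 0.26], 0]
    - [[0, 0, 0], [-0.3, 0, 0.52], 0]
    - [[0, 0, 0], [-0.3, 0, 0.52], 0]

```text
t: 20.1
eef_pos: [0.5078, 0.0279, 0.103]
tool_rot: [0.0, 0.123, 0.992, -0.0]
contact_force: [-2.0, -6.6, 3.5]
gripper_width: 0.225
```

Call:
carry_out:
  moves:
    - [[0, 0, 0], [-0.15, 0, 0.26], 0]
    - [[0, 0, 0], [-0.3, 0, 0.52], 0]
    - [[0, 0, 0], [-0.3, 0, 0.52], 0]

```text
t: 20.48
eef_pos: [0.5107, 0.0274, 0.0988]
tool_rot: [0.0, 0.123, 0.992, -0.001]
contact_force: [-7.1, -8.4, 15.5]
gripper_width: 0.225
```

```bash
python3 - <<'E'
from look import *
p,q=load(); save(p+2*q.apply([-.003,0,.0052]),q); state()
u=v.copy(); u[4]=0; u[5]=0; u[6]=80.5
b=shot("scene","j",u);c=shot("side","j",u);a=shot("wrist","j",u)
L=np.zeros((600,800,3),np.uint8); L[:300,:400]=cv2.resize(a,(400,300)); L[:300,400:]=cv2.resize(c[180:300,200:360],(400,300),interpolation=2)
L[300:,:400]=cv2.resize(b[90:240,150:350],(400,300)); cv2.imwrite("pics/j.png",L)
E
```

```text
t 20.48 pos [0.5107 0.0274 0.0988] err mm [0.3 1.1 1.6] rot err deg [ 0.1 -0.  -0.1] F [-7.1 -8.4 15.5] g 0.225 q [ 0.64  0.67 -1.07  2.02  0.75  0.92  0.49]
```

View pics/j.png

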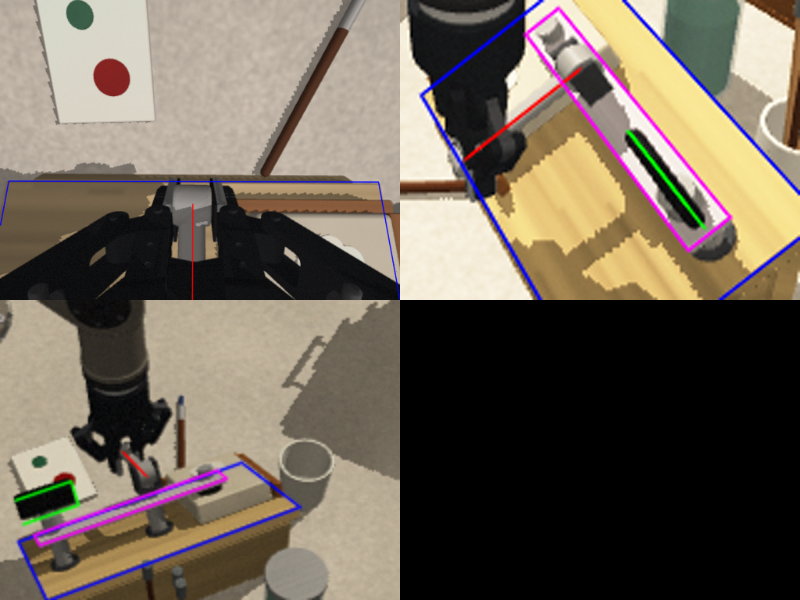

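Call:
carry_out:
  moves:
    - [[0, 0, 0], [-0.1, 0, 0.17], 0]
    - [[0, 0, 0], [-0.2, 0, 0.35], 0]
    - [[0, 0, 0], [-0.2, 0, 0.35], 0]

```text
t: 21.0
eef_pos: [0.5125, 0.0274, 0.0962]
tool_rot: [0.0, 0.123, 0.992, -0.001]
contact_force: [-10.1, -8.3, 26.5]
gripper_width: 0.23
```

Call:
carry_out:
  moves:
    - [[0, 0, 0], [0.1, 0, -0.2], 8.54]
    - [[0, 0, 0], [0.1, 0, -0.2], 8.54]
    - [[0, 0, 0], [0.1, 0, -0.2], 8.54]
    - [[0, 0, 0], [0.1, 0, -4], 8.54]
    - [[0, 0, 0], [0.1, 0, -9], 8.54]

```text
t: 21.62
eef_pos: [0.5099, 0.029, 0.1834]
tool_rot: [-0.002, 0.122, 0.993, 0.002]
contact_force: [1.4, -0.6, -0.1]
gripper_width: 1.0
```

Call:
carry_out:
  moves:
    - [[0, 0, 0], [0, 0, -5], 8.54]
    - [[0, 0, 0], [2, 0, -10], 8.54]
    - [[0, 0, 0], [5, 0, -14], 8.54]
    - [[0, 0, 0], [5, 0, -14], 8.54]

```text
t: 22.12
eef_pos: [0.4624, 0.0423, 0.3261]
tool_rot: [0.002, 0.121, 0.993, 0.0]
contact_force: [0.6, -0.7, 0.5]
gripper_width: 0.997
```

```bash
python3 - <<'E'
from look import *
from station import bot
state()
u=v.copy(); u[4]=0; u[5]=0; u[6]=80.5
b=shot("scene","k",u);c=shot("side","k",u);a=shot("wrist","k",u)
L=np.zeros((600,800,3),np.uint8); L[:300,:400]=cv2.resize(cv2.imread("pics/k_side_raw.png")[180:300,200:360],(400,300),interpolation=2); L[:300,400:]=cv2.resize(c[180:300,200:360],(400,300),interpolation=2)
L[300:,:400]=cv2.resize(b[90:240,150:350],(400,300));L[300:,400:]=cv2.resize(a,(400,300)); cv2.imwrite("pics/k.png",L)
E
```

```text
t 22.12 pos [0.4624 0.0423 0.3261] err mm [-47.9  16.  228.9] rot err deg [-0.  -0.2 -0.4] F [ 0.6 -0.7  0.5] g 0.997 q [ 0.98  0.29 -1.38  1.88  0.3   1.22  0.82]
```

View pics/k.png

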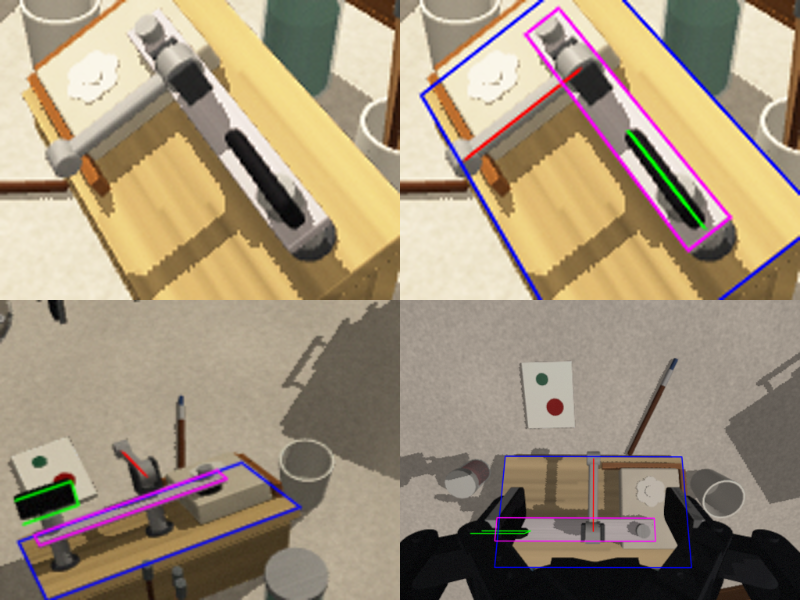

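```bash
python3 - <<'E'
from look import *
from station import bot
raw={c:cv2.imread(f"pics/k_{c}_raw.png") for c in("scene","side","wrist")}
I={c:bot.camera_info(c) for c in raw}
for c in raw:
    sil=bot.silhouettes("lever_end",c)
    print(c,[np.round(x["location"]).tolist() for x in sil[:1]],[(a,proj(lev(a,80.5),I[c])[0].round(1).tolist()) for a in(-.05,0,.05,.1,.2)])
W_=[cv2.resize(raw["scene"][140:190,190:257],(400,300),interpolation=2),cv2.resize(raw["wrist"][170:260,200:320],(400,300),interpolation=2)]
z=np.hstack(W_); z2=np.hstack([cv2.resize(cv2.imread("pics/scene0.png")[140:190,190:257],(400,300),interpolation=2),cv2.resize(raw["side"][215:275,200:280],(400,300),interpolation=2)])
cv2.imwrite("pics/l.png",np.vstack([z,z2]))
E
```

```text
scene [] [(-0.05, [211.6, 167.4]), (0, [211.0, 165.6]), (0.05, [210.6, 163.8]), (0.1, [210.1, 162.1]), (0.2, [209.3, 158.6])]
side [[247.0, 226.0]] [(-0.05, [227.1, 244.7]), (0, [225.6, 243.4]), (0.05, [224.2, 242.0]), (0.1, [222.9, 240.5]), (0.2, [220.7, 237.2])]
wrist [[246.0, 255.0]] [(-0.05, [247.4, 204.0]), (0, [247.4, 203.0]), (0.05, [247.4, 202.2]), (0.1, [247.4, 201.7]), (0.2, [247.4, 201.1])]
```

View pics/l.png

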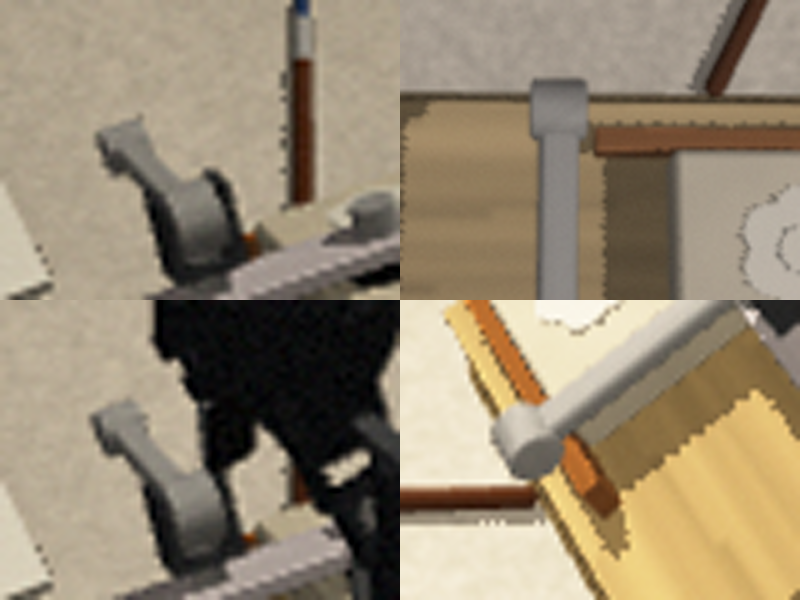

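```bash
python3 - <<'E'
from look import *
from station import bot
for c in("scene","side"):
    for x in("0",):
        a=cv2.imread(f"pics/{c}0.png").astype(int)
    b=bot.read_camera(c)[:,:,::-1].astype(int)
    for l in("mould","paint_jar","water_cup"):
        r=bot.silhouettes(l,c)
        if r: 
            m=r[0]["region"]; print(c,l,round(float(r[0]["score"]),2),np.round(r[0]["location"]),int(m.sum()),"median diff",np.median(np.abs(a-b).max(2)[m]),"frac>40",(np.abs(a-b).max(2)[m]>40).mean().round(2))
bot.hand_in(); print("done",bot.get_obs()["t"])
E
```

```text
scene mould 0.65 [259. 185.] 919 median diff 11.0 frac>40 0.26
scene paint_jar 0.75 [137. 230.] 570 median diff 9.0 frac>40 0.1
scene water_cup 0.85 [303. 173.] 757 median diff 8.0 frac>40 0.0
side mould 0.57 [244. 208.] 1899 median diff 1.0 frac>40 0.01
side paint_jar 0.72 [323. 362.] 1472 median diff 1.0 frac>40 0.14
side water_cup 0.6 [222. 181.] 731 median diff 1.0 frac>40 0.0
the job is handed in; nothing more can be done
the job is handed in; nothing more can be done
```

The clamp is closed on the mould and the job is handed in at about 22 s. One step may count against the order, though: the lever was knocked part-way back while I worked on the nut.

**What I did:**
- I pinched the lever's round end and swung it to about 2.35 rad, going by the gripper position.
- I turned the wing nut clockwise from about -0.97 to 0.00 rad.
- I then swung the lever down and pressed it against its stop with about 29 N, and backed off well clear.

**Last checks:**
- **Lever:** the side view puts it at 0.00 rad and the scene view at about 0.02.
- **Nut:** the wings lie in line with the bar in the overlay, within about a degree.
- **Mould, jar and cup:** they look unmoved against the starting picture in the side view. In the scene view, 26% of the mould's pixels differ. I put this down to the gripper covering it in the starting picture and to shadows.
- **Pad:** I did not measure its force. That it grips follows from the lever and nut positions.

**What went wrong or disagreed:**
- **Lever slipped back:** it had fallen to about 2.13 rad before I gripped the nut, and to about 1.65 once I let the nut go. The robot most likely brushed it. I can't tell how far open it was during the turn. I reopened it to about 2.38 rad with the wings already in line, then closed it.
- **Joint 6 near its limit:** it read 0.17 rad, right at its lower limit, at the end of the nut turn.
- **Lever sat off-centre in the fingers:** on closing I had to command about 1 cm further than the model said before reaching the stop.

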